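# Load the timber wagon at the log hopper

### The arm

A 6-joint arm with a two-finger parallel gripper is mounted at the origin on the work surface; the furniture and walls round the work are solid. World frame = base frame: x ahead of the robot, y to its left, z up, the work surface at z = 0. Lengths are in m, angles in rad, forces in N, time in s.
With the tool pointing down it reaches from about 0.35 to 0.975 m from the base axis. Payload 17.4 kg.
Tool frame: the origin (TCP) lies midway between the tips of the shut fingers; the grasp point (between the pads) lies 19 mm behind it; z points along the fingers, y is the line along which they close (so a half turn about z gives the same grasp; the last joint's range is limited). The gripper opens to 85 mm and grips with 20 to 120 N. Pads are 22 mm wide; open, the fingers measure 114 mm over their backs; the gripper's body (76 mm by 85 mm) begins 54 mm behind the grasp point. The pads swing forward as they close: fully open they stand 13 mm farther back than shut.
Start: joints at [1.178, 0.116, 1.442, -0, 1.584, -0.038], TCP at [0.235, 0.633, 0.231] pointing down, gripper open.
Joint ranges: [-2.83, 2.83], [-0.83, 2.19], [0.07, 2.5], [-1.14, 4.28], [0.01, 3], [-2.97, 2.97]. Speed limits (rad/s): [1.89, 1.89, 2.22, 3.14, 3.14, 3.14].

### API

Orientations are given as a unit quaternion [x, y, z, w].
In Python, from plant import sense, read_camera, finish_job gives the robot as it stands.
- The arm moves only by the tool step_arm, never from a script. Its argument "deltas" is a list of rows, each a list of 3 entries, a list of its own where there are three numbers: the shift along the tool's x, y, z in m, then the turn, a rotation vector about the tool's x, y, z in rad, then the opening, from 0 (shut) to 1 (fully open). A call has 1 to 20 rows; each row shifts and turns the commanded pose from where the row before left it, along the tool's axes as they then stand; what a row does not reach is not made up. A row lasts 1/10 s, in which the tool goes at most 50 mm and 8.59 degrees, less where a joint would pass 70% of its speed; a pose out of reach is approached as far as the arm can. A call with a gripper value outside its range is refused whole. The fingers move at their own pace and stop on an object; "force" is the grip in N (left out, the last holds). Time passes only in rows, so rows that do not move let the fingers close. It gives the time, the measured TCP pose, the force, the opening and the grip force at its end, in the units of the state.
- sense(): the state, without advancing time (a new reading comes with each control period).
- read_camera(name): name is "scene" or "top" or "wrist"; returns a dict with "img" (420x560x3 uint8, red, green, blue), "fx", "fy", "cx", "cy" (pixels), "R" (3x3) and "t" (3): a world point X has camera coordinates R X + t. Camera axes: x right, y down, z forward; pixel columns grow to the right and rows downward; lengths in m; the calibration is good to about 2 mm. The wrist camera is an equidistant fisheye: a pixel r from the principal point sees the ray r / f radians off the axis. A picture is of the moment at which its call begins. There is no depth.
- finish_job(): hands the job in; it is judged then, once.
The state is a dict: "time": time; "joint_positions": joint angles; "qvel": joint speeds; "joint_torque": joint torques, N m; "tool_pos": TCP position; "orientation": TCP orientation; "ft_force": force on the tool from outside, world axes, zero at the start; "torque": the same for the moment, N m; "width": finger opening in m; "grasp_force": force on a finger pad.
Only numpy, scipy, OpenCV 4.12 (cv2) and the standard library are available. Lean on these libraries where they do the work, as an engineer would, in place of code of your own. Each camera call takes 0.05 s, during which the arm holds its last target. There are 200 camera calls.

### The job

Push the empty timber wagon along its track until it stands against the red buffer stop, under the log hopper. Then press the hopper's red lever pad all the way down, which lifts the yellow flap, and keep it down until all three logs have rolled into the wagon; then let the lever come up slowly under your finger, so that the flap closes without slamming. Only push and press: never lift the wagon, do not touch the logs, and leave the tree, the green van and the spare buffer stop alone.

Things in the scene. Friction and masses are not known exactly. Their poses are not given: they have to be found in the camera images.
- loader: loading siding fixed to the bench: plywood base 178 x 350 x 4 mm with a straight track, a red buffer stop at one end of it and a log hopper beside it. Origin at bench height under the track's middle line, opposite the middle of the hopper. y runs along the track away from the stop (open end at y = 229 mm), x from the track toward the hopper, z up. Rail tops at z = 10 mm
- stop_face (a point): middle of the buffer stop's face that the wagon meets, at the loader's (0, -60, 33) mm: two red beams 34 mm wide, from 22 to 44 mm above the bench
- outlet (a point): middle of the hopper's outlet lip, at the loader's (12, 0, 58) mm. The hopper stands on timber legs at x = 10 to 70 mm, y = -45 to 45 mm and is 99 mm high; the logs roll out over the lip toward the track
- wagon: timber wagon with wooden deck, black side stakes and blue bulkheads: 120 mm long (its y, parallel to the loader's), 38 wide, 44 high, about 0.11 kg. It stands on the rails, which guide it sideways, and slides with about 1 N. Origin at rail-top height under its middle; at the stop it is at the loader's y = 0. Deck 17 mm, stakes up to 44 mm above the origin
- wagon_end (a point): the place to push: middle of the flat outer face of the bulkhead farther from the stop, at the wagon's (0, 60, 26) mm. The face is 38 mm wide and reaches from 17 to 54 mm above the bench; the track behind it is clear
- lever: the hopper's lever, a dark steel bar beside the hopper on the buffer-stop side; a brass counterweight at its tail brings it back up, and a link rod joins it to the flap. Origin on its pivot, at the loader's (64, -66, 70) mm. Fully down it has turned 0.37 rad
- lever_pad (a point): middle of the top face of the lever's red pad (36 mm along the loader's x, 30 along its y). At rest 95 mm above the bench at the loader's (-35, -75) mm; fully down (hard stop) 58 mm above it, having moved at most 3 mm toward -x on the way. Pressing takes 1 to 2 N; let go, the counterweight throws it up and the flap slams
- flap (a joint): angle of the yellow flap over the hopper's outlet (82 mm wide, 24 high, hinged along its top edge 84 mm above the bench): 0 hanging closed, about 1.3 rad fully open with the lever right down; it turns about 3.5 times as far as the lever. The logs begin to run out at about 0.6 rad and need about a second
- log_1: one of the three brown logs lying side by side in the hopper behind the flap: a wooden rod 12 mm in diameter and 78 mm long, 14 g. Origin at its centre, y along its length
- log_2: one of the three brown logs lying side by side in the hopper behind the flap: a wooden rod 12 mm in diameter and 78 mm long, 14 g. Origin at its centre, y along its length
- log_3: one of the three brown logs lying side by side in the hopper behind the flap: a wooden rod 12 mm in diameter and 78 mm long, 14 g. Origin at its centre, y along its length
- tree: a loose small model tree 40 x 46 x 63 mm on the plywood base behind the track, origin under its foot: leave it alone
- van_green: a loose green model van 30 x 116 x 44 mm on the bench, origin under its middle, y along its length: leave it alone
- spare_buffer: a loose spare buffer stop on a short piece of track, 40 x 82 x 28 mm, on the bench, origin under its middle: leave it alone

How it is judged:
On the way, in this order (a step that is already met when the one before it is completed fails the run):
1. the wagon stands against the buffer stop, under the hopper, with the flap still closed (y of wagon in the frame of loader between -0.004 and 0.008 m and angle between wagon's own z axis and vertical below 0.1 rad and z of wagon in the frame of loader between 0.006 and 0.014 m and value of joint flap below 0.1 rad), for 0.2 s.
2. a finger holds the lever down with the flap fully open, and the three logs have rolled into the wagon (value of joint flap above 1.05 rad and contact force between the fingers and lever above 0.2 N and x of log_1 in the frame of wagon between -0.018 and 0.018 m and y of log_1 in the frame of wagon between -0.03 and 0.03 m and z of log_1 in the frame of wagon between 0.017 and 0.044 m and x of log_2 in the frame of wagon between -0.018 and 0.018 m and y of log_2 in the frame of wagon between -0.03 and 0.03 m and z of log_2 in the frame of wagon between 0.017 and 0.044 m and x of log_3 in the frame of wagon between -0.018 and 0.018 m and y of log_3 in the frame of wagon between -0.03 and 0.03 m and z of log_3 in the frame of wagon between 0.017 and 0.044 m), for 0.2 s.
At the end, for the whole second after the job is handed in: the wagon stands upright on the rails within 8 mm of the buffer stop, all three logs lie in it between stakes and bulkheads, the flap hangs closed (within 0.06 rad), and everything is at rest (y of wagon in the frame of loader between -0.004 and 0.008 m and angle between wagon's own z axis and vertical below 0.1 rad and z of wagon in the frame of loader between 0.006 and 0.014 m and x of log_1 in the frame of wagon between -0.018 and 0.018 m and y of log_1 in the frame of wagon between -0.03 and 0.03 m and z of log_1 in the frame of wagon between 0.017 and 0.044 m and x of log_2 in the frame of wagon between -0.018 and 0.018 m and y of log_2 in the frame of wagon between -0.03 and 0.03 m and z of log_2 in the frame of wagon between 0.017 and 0.044 m and x of log_3 in the frame of wagon between -0.018 and 0.018 m and y of log_3 in the frame of wagon between -0.03 and 0.03 m and z of log_3 in the frame of wagon between 0.017 and 0.044 m and value of joint flap below 0.06 rad and linear speed of wagon below 0.01 m/s and linear speed of each of log_1, log_2, log_3 below 0.02 m/s); the robot touches nothing.
It fails at once if the flap is let fall and slams: below 1.0 rad it swings shut faster than 3.5 rad/s (value of joint flap below 1 rad and velocity of joint flap below -3.5 rad/s).
It fails at once if the wagon is lifted or tipped off its rails (height (world z) of wagon above 0.02 m or angle between wagon's own z axis and vertical above 0.3 rad).
It fails at once if a log is touched or lifted by the fingers, or falls beside the wagon (height (world z) of any of log_1, log_2, log_3 above 0.095 m or height (world z) of any of log_1, log_2, log_3 below 0.022 m or contact force between the fingers and log_1 above 1 N or contact force between the fingers and log_2 above 1 N or contact force between the fingers and log_3 above 1 N).
It fails at once if the tree, the green van or the spare buffer stop is disturbed (distance of any of tree, van_green, spare_buffer from where it was at the start of the episode above 0.015 m).
It also fails if it takes over 51 s, if anything falls off the work surface, if the arm or the gripper's body presses on something with over 40 N, if the wrist force passes 120 N, or if a joint passes its speed limit or range.

## Working session

There is one attempt and no reset: what is moved stays moved. The work goes in short steps, Python scripts to look and compute and a tool call to move; the robot and the scene stay as the last step left them, time stands still between calls to the robot, and variables do not carry over. Pictures are saved under pics/ and viewed, at most 10 in all, crops included, and the job is handed in when it is done.

Besides the shell and the picture viewer there is one more tool, called after "Emit:" by a JSON object that holds its "method" and its "body". step_arm: Moves the arm, as the interface text tells. Its arguments: {"type":"object","properties":{"deltas":{"type":"array","items":{"type":"array"}},"force":{"type":"number"}},"required":["deltas"]}

```bash
mkdir -p pics; python3 - <<'E'
from plant import *
import cv2,pickle
d={}
for n in("scene","top"):
    c=read_camera(n);d[n]=c;cv2.imwrite(f"pics/{n}0.png",cv2.resize(c["img"][:,:,::-1],(800,600),interpolation=cv2.INTER_CUBIC))
pickle.dump(d,open("c.pkl","wb"))
s=sense();print(s["time"],s["tool_pos"],s["orientation"],s["width"])
for n in d: print(n,d[n]["fx"],d[n]["R"],d[n]["t"])
E
```

```text
0.1 [0.23443365 0.63280071 0.23062475] [ 1.76453951e-01  9.84308757e-01 -5.12010137e-04 -1.05436891e-04] 0.08530503081500836
scene 489.44272749191964 [[ 0.8097203  -0.58646106 -0.02040719]
 [-0.2913382  -0.37157347 -0.88150735]
 [ 0.50938697  0.71971979 -0.4717291 ]] [-0.30983819  0.27070525  0.79942788]
top 502.22862026081384 [[ 0.0160666  -0.99973893  0.01624597]
 [-0.98547087 -0.01858074 -0.16882514]
 [ 0.16908293 -0.01329749 -0.98551212]] [0.11621815 0.49332828 0.90638114]
```

View pics/top0.png

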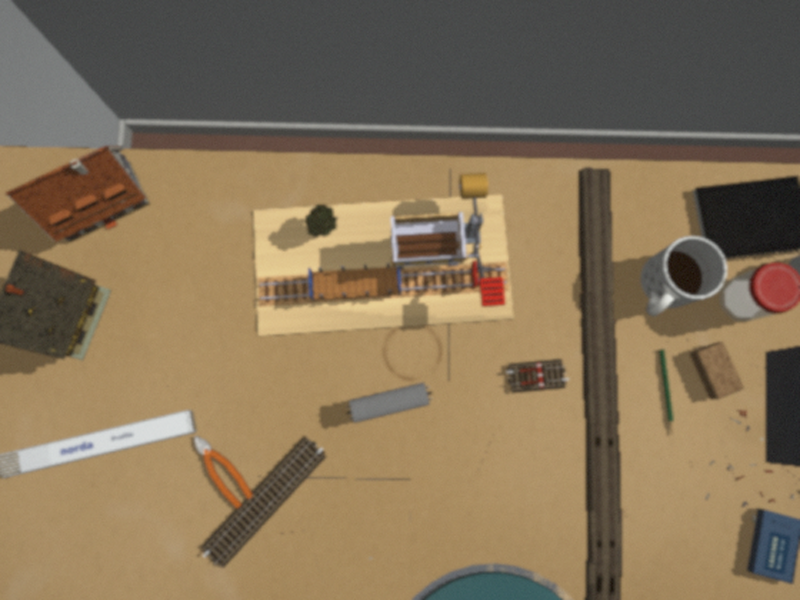

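View pics/scene0.png

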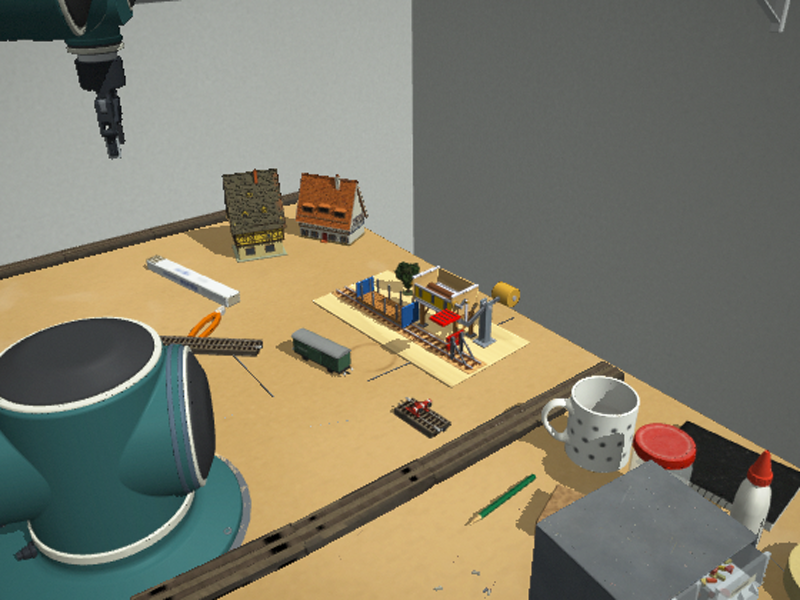

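The top view shows the loader: base corners near (254,210), (502,196), (513,318), (258,334), the red pad at (492,291), and the wagon from x=310 to 400. The stop is on the right. I'll enlarge it.

```bash
python3 - <<'E'
import cv2,pickle
d=pickle.load(open("c.pkl","rb"))["top"]["img"][:,:,::-1]
cv2.imwrite("pics/crop.png",cv2.resize(d[130:240,170:370],(800,440),interpolation=cv2.INTER_CUBIC))
E
```

```text
(no output)
```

View pics/crop.png

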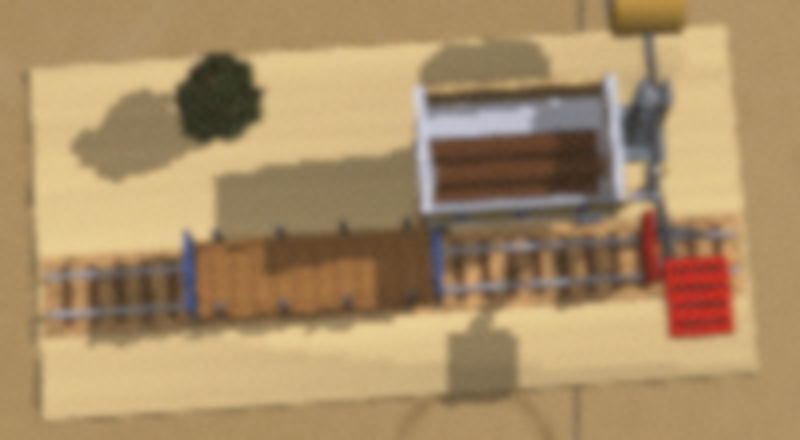

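```bash
cat > h.py <<'E'
import numpy as np,pickle
from scipy.optimize import least_squares
def ray(c,u,v,z):
    d=c["R"].T@np.array([(u-c["cx"])/c["fx"],(v-c["cy"])/c["fy"],1]); o=-c["R"].T@c["t"]
    return o+d*(z-o[2])/d[2]
def proj(c,X):
    p=c["R"]@X+c["t"]; return np.array([c["fx"]*p[0]/p[2]+c["cx"],c["fy"]*p[1]/p[2]+c["cy"]])
E
python3 - <<'E'
from h import *
c=pickle.load(open("c.pkl","rb"))["top"]
P=lambda u,v,z:ray(c,170+u/4-.4,130+v/4-.4,z)
pts=dict(TL=(31,70,.004),TR=(727,25,.004),BR=(757,370,.004),BL=(43,418,.004),pad=(699,296,.095),hTL=(415,88,.099),hTR=(612,77,.099),hBR=(625,202,.099),hBL=(425,213,.099),wend=(187,273,.054),wnear=(441,265,.054),rail=(43,296,.01))
Q={k:P(*v) for k,v in pts.items()}
for k in Q: print(k,Q[k].round(4))
ref=dict(TL=(None,.229),TR=(None,-.121),BR=(None,-.121),BL=(None,.229),pad=(-.035,-.075),hTL=(None,.045),hTR=(None,-.045),hBR=(None,-.045),hBL=(None,.045),rail=(0,.229),wend=(0,None),wnear=(0,None))
def loc(p,q): 
    C,S=np.cos(p[2]),np.sin(p[2]); d=q[:2]-p[:2]; return np.array([C*d[0]+S*d[1],-S*d[0]+C*d[1]])
def f(p): return [loc(p,Q[k])[i]-r[i] for k,r in ref.items() for i in (0,1) if r[i] is not None]
s=least_squares(f,[.6,.1,0],loss='soft_l1',f_scale=.003);print(s.x)
for k in Q: print(k,(loc(s.x,Q[k])*1000).round(1))
np.save("L.npy",s.x)
E
```

```text
TL [0.6117 0.3332 0.004 ]
TR [ 0.6424 -0.0147  0.004 ]
BR [ 0.4675 -0.0281  0.004 ]
BL [0.4377 0.3186 0.004 ]
pad [0.4875 0.013  0.095 ]
hTL [0.5795 0.1413 0.099 ]
hTR [0.5864 0.0524 0.099 ]
hBR [0.5288 0.0465 0.099 ]
hBL [0.522  0.1358 0.099 ]
wend [0.5011 0.2459 0.054 ]
wnear [0.5072 0.1278 0.054 ]
rail [0.4965 0.3204 0.01  ]
[0.51430107 0.09262762 0.08417436]
TL [117.3 231.6]
TR [ 118.7 -117.7]
BR [ -56.8 -116.3]
BL [-57.4 231.6]
pad [-33.4 -77.1]
hTL [69. 43.]
hTR [ 68.5 -46.1]
hBR [ 10.5 -47.2]
hBL [11.3 42.3]
wend [ -0.3 153.8]
wnear [-4.2 35.6]
rail [  1.5 228.5]
```

Emit:
{"method": "step_arm", "body": {"deltas": [[[0, 0, 0], [0, 0, -0.11], 0], [[0, 0, 0], [0, 0, -0.11], 0], [[0, 0, 0], [0, 0, -0.11], 0], [[0, 0, 0], [0, 0, -0.108], 0], [[-0.02, -0.03, 0], [0, 0, 0], 0], [[-0.02, -0.03, 0], [0, 0, 0], 0], [[-0.02, -0.03, 0], [0, 0, 0], 0], [[-0.02, -0.03, 0], [0, 0, 0], 0], [[-0.02, -0.03, 0], [0, 0, 0], 0], [[-0.02, -0.03, 0.02], [0, 0, 0], 0], [[-0.02, -0.03, 0.02], [0, 0, 0], 0], [[-0.02, -0.03, 0.02], [0, 0, 0], 0], [[-0.02, -0.03, 0.02], [0, 0, 0], 0], [[-0.02, -0.03, 0.02], [0, 0, 0], 0], [[-0.02, -0.03, 0.01], [0, 0, 0], 0], [[-0.0135, -0.03, 0.01], [0, 0, 0], 0], [[0, 0, 0], [0.1, 0, 0], 0], [[0, 0, 0], [0.1, 0, 0], 0], [[0, 0, 0], [0, 0, 0], 0]]}}

```text
time: 2.0
tool_pos: [0.4969, 0.2942, 0.1105]
orientation: [-0.042, 0.994, -0.101, 0.004]
ft_force: [0.0, 0.4, -0.8]
width: 0.0003
grasp_force: 0.0
```

```bash
cat >> h.py <<'E'
from scipy.spatial.transform import Rotation as Ro
def st():
    from plant import sense
    L=np.load("L.npy"); s=sense(); R=Ro.from_euler('z',L[2]).inv()
    print("t",round(s["time"],2),"loader mm",(R.apply(np.array(s["tool_pos"])-[L[0],L[1],0])*1000).round(1),"\ntool axes rows(loader)",(R*Ro.from_quat(s["orientation"])).as_matrix().T.round(3).tolist(),"F",R.apply(s["ft_force"]).round(2),"w",s["width"])
E
python3 -c "
from h import *;st()
from plant import *
import cv2
c=read_camera('scene');cv2.imwrite('pics/s1.png',cv2.resize(c['img'][140:300,200:400,::-1],(800,640)[:1]+(600,),interpolation=cv2.INTER_CUBIC))"
```

```text
t 2.0 loader mm [ -0.4 202.4 110.5] 
tool axes rows(loader) [[-1.0, -0.0, 0.001], [-0.0, 0.979, -0.202], [-0.001, -0.202, -0.979]] F [ 0.05  0.42 -0.79] w 0.0002608282565230707
```

View pics/s1.png

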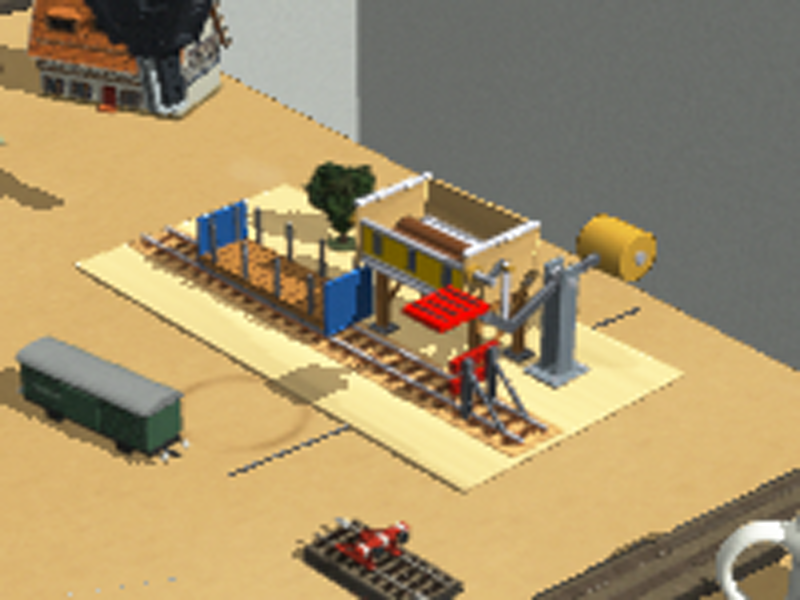

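The view shows the gripper above the track end, the wagon free on its track with clear track behind it, and the red pad above the stop. I'll descend and push.

Emit:
{"method": "step_arm", "body": {"deltas": [[[0, 0.004, 0.019], [0, 0, 0], 0], [[0, 0.004, 0.019], [0, 0, 0], 0], [[0, 0.004, 0.019], [0, 0, 0], 0], [[0, 0.004, 0.019], [0, 0, 0], 0], [[0, 0, 0], [0, 0, 0], 0], [[0, -0.0098, 0.002], [0, 0, 0], 0], [[0, -0.0098, 0.002], [0, 0, 0], 0], [[0, -0.0049, 0.001], [0, 0, 0], 0], [[0, -0.0049, 0.001], [0, 0, 0], 0], [[0, -0.0049, 0.001], [0, 0, 0], 0], [[0, -0.0049, 0.001], [0, 0, 0], 0], [[0, -0.0049, 0.001], [0, 0, 0], 0], [[0, -0.0049, 0.001], [0, 0, 0], 0], [[0, 0, 0], [0, 0, 0], 0]]}}

```text
time: 3.45
tool_pos: [0.5012, 0.2438, 0.0335]
orientation: [-0.041, 0.994, -0.1, 0.004]
ft_force: [0.1, 0.5, -0.6]
width: 0.0003
grasp_force: 0.0
```

```bash
python3 -c "
from h import *;st()"
```

```text
t 3.45 loader mm [ -0.3 151.7  33.5] 
tool axes rows(loader) [[-1.0, 0.001, 0.0], [0.001, 0.98, -0.199], [-0.0, -0.199, -0.98]] F [ 0.16  0.53 -0.64] w 0.0002828630260803601
```

Emit:
{"method": "step_arm", "body": {"deltas": [[[0, -0.0059, 0.0012], [0, 0, 0], 0], [[0, -0.0059, 0.0012], [0, 0, 0], 0], [[0, -0.0059, 0.0012], [0, 0, 0], 0], [[0, -0.0059, 0.0012], [0, 0, 0], 0], [[0, -0.0059, 0.0012], [0, 0, 0], 0], [[0, -0.0059, 0.0012], [0, 0, 0], 0], [[0, -0.0059, 0.0012], [0, 0, 0], 0], [[0, -0.0059, 0.0012], [0, 0, 0], 0], [[0, -0.0059, 0.0012], [0, 0, 0], 0], [[0, -0.0059, 0.0012], [0, 0, 0], 0]]}}

```text
time: 4.45
tool_pos: [0.5063, 0.1838, 0.0335]
orientation: [-0.041, 0.994, -0.1, 0.004]
ft_force: [-0.5, 0.9, 0.7]
width: 0.0001
grasp_force: 0.3
```

```bash
python3 -c "
from h import *;st()
from plant import *
import cv2
c=read_camera('scene');cv2.imwrite('pics/s2.png',cv2.resize(c['img'][160:280,220:380,::-1],(800,600),interpolation=cv2.INTER_CUBIC))"
```

```text
t 4.45 loader mm [-0.3 91.6 33.5] 
tool axes rows(loader) [[-1.0, 0.001, -0.0], [0.001, 0.98, -0.199], [-0.0, -0.199, -0.98]] F [-0.42  0.95  0.66] w 0.00012044144463361445
```

View pics/s2.png

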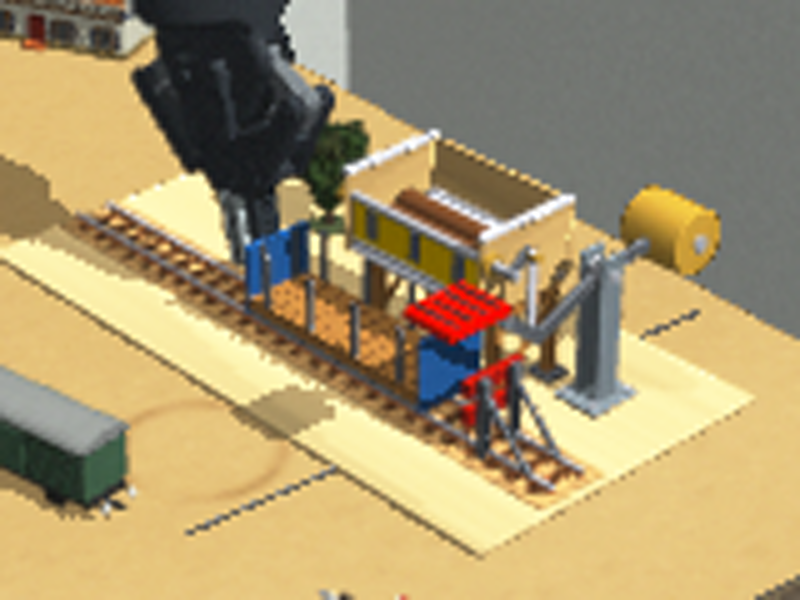

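The wagon is moving ahead of the fingers and is about 20 mm short of the stop. I'll go on slowly.

Emit:
{"method": "step_arm", "body": {"deltas": [[[0, -0.0029, 0.0006], [0, 0, 0], 0], [[0, -0.0029, 0.0006], [0, 0, 0], 0], [[0, -0.0029, 0.0006], [0, 0, 0], 0], [[0, -0.002, 0.0004], [0, 0, 0], 0], [[0, -0.002, 0.0004], [0, 0, 0], 0], [[0, -0.002, 0.0004], [0, 0, 0], 0]]}}

```text
time: 5.1
tool_pos: [0.5075, 0.1693, 0.0335]
orientation: [-0.041, 0.994, -0.1, 0.004]
ft_force: [0.6, 0.6, 0.7]
width: 0.0
grasp_force: 0.3
```

```bash
python3 -c "
from h import *;st()
from plant import *
c=read_camera('top');pickle.dump(c,open('t2.pkl','wb'))
import cv2
cv2.imwrite('pics/t2.png',cv2.resize(c['img'][150:225,230:370,::-1],(800,430),interpolation=cv2.INTER_CUBIC))
L=np.load('L.npy')
R=Ro.from_euler('z',L[2])
for x,y,z in [(0,60,54),(0,-60,54),(0,-60,44)]: 
  p=proj(c,R.apply([x/1e3,y/1e3,z/1e3])+[L[0],L[1],0]); print((p-[230,150])*800/140)"
```

```text
t 5.1 loader mm [-0.3 77.  33.5] 
tool axes rows(loader) [[-1.0, 0.001, -0.0], [0.001, 0.98, -0.199], [-0.0, -0.199, -0.98]] F [0.61 0.51 0.71] w 1.1606226754845673e-05
[209.49211206 254.27599655]
[575.04314817 230.9377165 ]
[571.62239913 236.9278932 ]
```

View pics/t2.png

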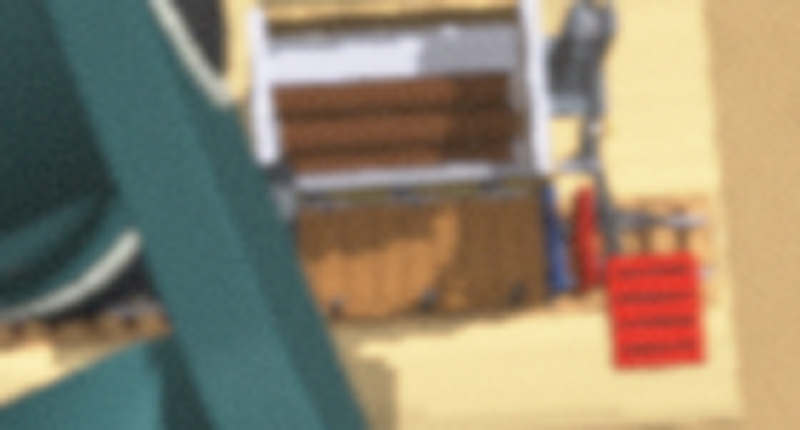

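The bulkhead edge at about 568 px is 2–3 mm from the stop at about 575 px. I'll creep forward.

Emit:
{"method": "step_arm", "body": {"deltas": [[[0, -0.001, 0.0002], [0, 0, 0], 0], [[0, -0.001, 0.0002], [0, 0, 0], 0]]}}

```text
time: 5.35
tool_pos: [0.5076, 0.1673, 0.0335]
orientation: [-0.041, 0.994, -0.1, 0.004]
ft_force: [0.2, -0.0, 0.2]
width: 0.0002
grasp_force: 0.3
```

Emit:
{"method": "step_arm", "body": {"deltas": [[[0, -0.001, 0.0002], [0, 0, 0], 0], [[0, -0.001, 0.0002], [0, 0, 0], 0]]}}

```text
time: 5.55
tool_pos: [0.5078, 0.1653, 0.0335]
orientation: [-0.041, 0.994, -0.1, 0.004]
ft_force: [0.1, 0.6, -0.2]
width: 0.0001
grasp_force: 0.3
```

Emit:
{"method": "step_arm", "body": {"deltas": [[[0, -0.001, 0.0002], [0, 0, 0], 0], [[0, -0.001, 0.0002], [0, 0, 0], 0]]}}

```text
time: 5.75
tool_pos: [0.508, 0.1632, 0.0335]
orientation: [-0.041, 0.994, -0.1, 0.004]
ft_force: [0.1, 1.0, -0.4]
width: 0.0001
grasp_force: 0.3
```

Emit:
{"method": "step_arm", "body": {"deltas": [[[0, -0.001, 0.0002], [0, 0, 0], 0]]}}

```text
time: 5.85
tool_pos: [0.5081, 0.1622, 0.0335]
orientation: [-0.041, 0.994, -0.1, 0.004]
ft_force: [-0.6, 0.6, 0.1]
width: 0.0001
grasp_force: 0.3
```

Emit:
{"method": "step_arm", "body": {"deltas": [[[0, -0.001, 0.0002], [0, 0, 0], 0]]}}

```text
time: 5.95
tool_pos: [0.5082, 0.1615, 0.0336]
orientation: [-0.041, 0.994, -0.099, 0.004]
ft_force: [-0.5, 9.9, 0.2]
width: 0.0
grasp_force: 4.8
```

Emit:
{"method": "step_arm", "body": {"deltas": [[[0, -0.001, 0.0002], [0, 0, 0], 0]]}}

```text
time: 6.05
tool_pos: [0.5083, 0.1613, 0.0337]
orientation: [-0.041, 0.994, -0.098, 0.004]
ft_force: [-2.5, 17.4, 0.6]
width: 0.0
grasp_force: 8.5
```

```bash
python3 -c "
from h import *;st()
from plant import *
import cv2
c=read_camera('top');d=read_camera('scene')
a=cv2.resize(c['img'][150:225,230:370,::-1],(560,300),interpolation=cv2.INTER_CUBIC)
b=cv2.resize(d['img'][190:265,250:390,::-1],(560,300),interpolation=cv2.INTER_CUBIC)
cv2.imwrite('pics/t3.png',cv2.vconcat([a,b]))"
```

```text
t 6.05 loader mm [-0.3 69.  33.7] 
tool axes rows(loader) [[-1.0, 0.001, -0.0], [0.001, 0.981, -0.196], [0.0, -0.196, -0.981]] F [-1.   17.54  0.6 ] w 3.362910465978046e-05
```

View pics/t3.png

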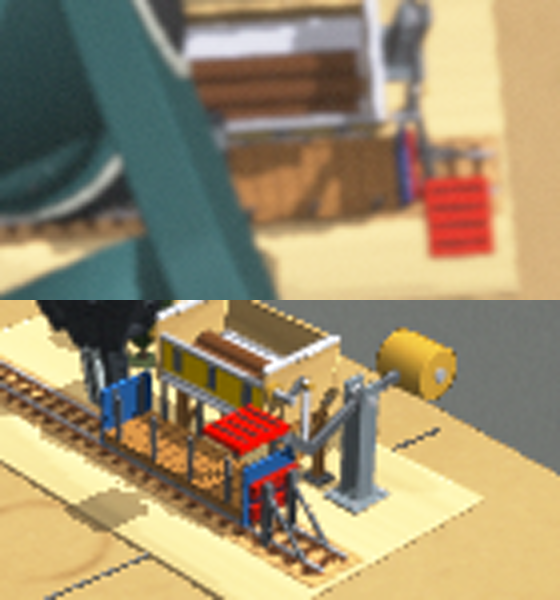

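The wagon stands against the stop: both views show no gap and the force has risen to 17 N. The flap is still closed. I'll back off, rise, and go above the pad.

Emit:
{"method": "step_arm", "body": {"deltas": [[[0, 0.003, -0.0006], [0, 0, 0], 0], [[0, 0.0098, -0.002], [0, 0, 0], 0], [[0, 0.0196, -0.004], [0, 0, 0], 0], [[0, 0.0098, -0.002], [0, 0, 0], 0], [[0, -0.005, -0.0245], [0, 0, 0], 0], [[0, -0.006, -0.0294], [0, 0, 0], 0], [[0, -0.006, -0.0294], [0, 0, 0], 0], [[0, -0.006, -0.0294], [0, 0, 0], 0], [[0, -0.003, -0.015], [0, 0, 0], 0], [[0, 0, 0], [-0.1, 0, 0], 0], [[0, 0, 0], [-0.1, 0, 0], 0], [[0.006, -0.03, 0], [0, 0, 0], 0], [[0.006, -0.03, 0], [0, 0, 0], 0], [[0.006, -0.03, 0], [0, 0, 0], 0], [[0.006, -0.03, 0], [0, 0, 0], 0], [[0.006, -0.03, 0], [0, 0, 0], 0], [[0.006, -0.03, 0], [0, 0, 0], 0], [[0, -0.005, 0], [0, 0, 0], 0], [[0, 0, 0], [0, 0, 0], 0]]}}

```text
time: 8.05
tool_pos: [0.4841, 0.0152, 0.1634]
orientation: [-0.041, 0.999, 0.0, -0.0]
ft_force: [0.3, -0.1, -0.9]
width: 0.0001
grasp_force: 0.0
```

```bash
python3 -c "
from h import *;st()"
```

```text
t 8.05 loader mm [-36.6 -74.6 163.4] 
tool axes rows(loader) [[-1.0, 0.003, 0.001], [0.003, 1.0, 0.0], [-0.001, 0.0, -1.0]] F [ 0.32 -0.1  -0.85] w 7.161068884952952e-05
```

Emit:
{"method": "step_arm", "body": {"deltas": [[[0, 0, 0.03], [0, 0, 0], 0], [[0, 0, 0.025], [0, 0, 0], 0], [[0, 0, 0.006], [0, 0, 0], 0], [[0, 0, 0.004], [0, 0, 0], 0], [[0, 0, 0.004], [0, 0, 0], 0], [[0, 0, 0.004], [0, 0, 0], 0], [[0, 0, 0.004], [0, 0, 0], 0], [[0, 0, 0.004], [0, 0, 0], 0], [[0, 0, 0.004], [0, 0, 0], 0], [[0, 0, 0.004], [0, 0, 0], 0], [[0, 0, 0.004], [0, 0, 0], 0], [[0, 0, 0.004], [0, 0, 0], 0], [[0, 0, 0.003], [0, 0, 0], 0]]}}

```text
time: 9.35
tool_pos: [0.4842, 0.0157, 0.0635]
orientation: [-0.042, 0.999, -0.0, 0.0]
ft_force: [0.3, -1.2, 1.3]
width: -0.0001
grasp_force: 0.6
```

Emit:
{"method": "step_arm", "body": {"deltas": [[[0, 0, 0.002], [0, 0, 0], 0]]}}

```text
time: 9.45
tool_pos: [0.4843, 0.0157, 0.0617]
orientation: [-0.042, 0.999, -0.0, 0.0]
ft_force: [-0.0, 0.2, 1.8]
width: -0.0002
grasp_force: 0.6
```

Emit:
{"method": "step_arm", "body": {"deltas": [[[0, 0, 0.001], [0, 0, 0], 0]]}}

```text
time: 9.55
tool_pos: [0.4843, 0.0157, 0.0608]
orientation: [-0.042, 0.999, 0.0, 0.0]
ft_force: [0.8, -0.7, 0.9]
width: -0.0001
grasp_force: 0.6
```

Emit:
{"method": "step_arm", "body": {"deltas": [[[0, 0, 0.001], [0, 0, 0], 0]]}}

```text
time: 9.65
tool_pos: [0.4844, 0.0157, 0.06]
orientation: [-0.042, 0.999, -0.0, 0.0]
ft_force: [-0.6, 0.6, 5.9]
width: 0.0003
grasp_force: 2.7
```

Hard stop reached. I'll add a little preload, hold, and look.

Emit:
{"method": "step_arm", "body": {"deltas": [[[0, 0, 0.0005], [0, 0, 0], 0], [[0, 0, 0], [0, 0, 0], 0], [[0, 0, 0], [0, 0, 0], 0], [[0, 0, 0], [0, 0, 0], 0], [[0, 0, 0], [0, 0, 0], 0], [[0, 0, 0], [0, 0, 0], 0], [[0, 0, 0], [0, 0, 0], 0], [[0, 0, 0], [0, 0, 0], 0], [[0, 0, 0], [0, 0, 0], 0], [[0, 0, 0], [0, 0, 0], 0], [[0, 0, 0], [0, 0, 0], 0], [[0, 0, 0], [0, 0, 0], 0], [[0, 0, 0], [0, 0, 0], 0], [[0, 0, 0], [0, 0, 0], 0], [[0, 0, 0], [0, 0, 0], 0], [[0, 0, 0], [0, 0, 0], 0], [[0, 0, 0], [0, 0, 0], 0], [[0, 0, 0], [0, 0, 0], 0], [[0, 0, 0], [0, 0, 0], 0], [[0, 0, 0], [0, 0, 0], 0]]}}

```text
time: 11.65
tool_pos: [0.4844, 0.0157, 0.06]
orientation: [-0.042, 0.999, -0.0, 0.0]
ft_force: [-1.8, 0.6, 6.5]
width: -0.0001
grasp_force: 3.2
```

```bash
python3 -c "
from h import *;st()
from plant import *
import cv2
c=read_camera('top');d=read_camera('scene')
a=cv2.resize(c['img'][140:230,220:370,::-1],(500,300),interpolation=cv2.INTER_CUBIC)
b=cv2.resize(d['img'][180:270,240:390,::-1],(500,300),interpolation=cv2.INTER_CUBIC)
cv2.imwrite('pics/t4.png',cv2.vconcat([a,b]))"
```

```text
t 11.65 loader mm [-36.2 -74.1  60. ] 
tool axes rows(loader) [[-1.0, 0.001, -0.001], [0.001, 1.0, -0.0], [0.001, -0.0, -1.0]] F [-1.71  0.72  6.48] w -9.525791585862542e-05
```

View pics/t4.png

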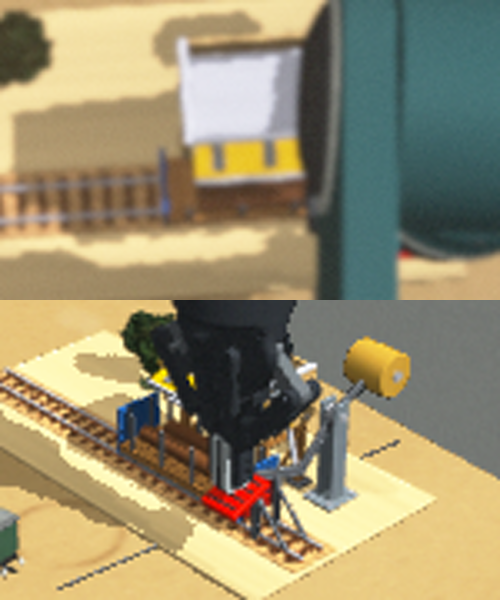

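The hopper is empty, the yellow flap is raised and the logs lie in the wagon. I'll let the lever up slowly.

Emit:
{"method": "step_arm", "body": {"deltas": [[[0, 0, -0.002], [0, 0, 0], 0], [[0, 0, -0.002], [0, 0, 0], 0], [[0, 0, -0.002], [0, 0, 0], 0], [[0, 0, -0.002], [0, 0, 0], 0], [[0, 0, -0.002], [0, 0, 0], 0], [[0, 0, -0.002], [0, 0, 0], 0], [[0, 0, -0.002], [0, 0, 0], 0], [[0, 0, -0.002], [0, 0, 0], 0], [[0, 0, -0.002], [0, 0, 0], 0], [[0, 0, -0.002], [0, 0, 0], 0], [[0, 0, -0.002], [0, 0, 0], 0], [[0, 0, -0.002], [0, 0, 0], 0], [[0, 0, -0.002], [0, 0, 0], 0], [[0, 0, -0.002], [0, 0, 0], 0], [[0, 0, -0.002], [0, 0, 0], 0], [[0, 0, -0.002], [0, 0, 0], 0], [[0, 0, -0.002], [0, 0, 0], 0], [[0, 0, -0.002], [0, 0, 0], 0], [[0, 0, -0.002], [0, 0, 0], 0], [[0, 0, -0.002], [0, 0, 0], 0]]}}

```text
time: 13.75
tool_pos: [0.484, 0.0157, 0.0994]
orientation: [-0.042, 0.999, 0.0, -0.0]
ft_force: [-0.6, -0.2, 0.5]
width: 0.0001
grasp_force: 0.0
```

Emit:
{"method": "step_arm", "body": {"deltas": [[[0, 0, -0.002], [0, 0, 0], 0], [[0, 0, -0.002], [0, 0, 0], 0], [[0, 0, -0.004], [0, 0, 0], 0], [[0, 0, -0.01], [0, 0, 0], 0], [[0, 0, -0.03], [0, 0, 0], 0], [[0, 0, -0.03], [0, 0, 0], 0], [[0.02, -0.03, -0.02], [0, 0, 0], 0], [[0.03, -0.04, 0], [0, 0, 0], 0], [[0.03, -0.04, 0], [0, 0, 0], 0], [[0, -0.04, 0], [0, 0, 0], 0], [[0, -0.04, 0], [0, 0, 0], 0], [[0, 0, 0], [0, 0, 0], 0], [[0, 0, 0], [0, 0, 0], 0], [[0, 0, 0], [0, 0, 0], 0]]}}

```text
time: 15.15
tool_pos: [0.4203, -0.1797, 0.1978]
orientation: [-0.042, 0.999, 0.0, 0.0]
ft_force: [0.4, 0.7, 1.3]
width: 0.0
grasp_force: 0.0
```

```bash
python3 -c "
from h import *;st()
from plant import *
import cv2
c=read_camera('top');d=read_camera('scene')
a=cv2.resize(c['img'][140:230,220:370,::-1],(500,300),interpolation=cv2.INTER_CUBIC)
b=cv2.resize(d['img'][180:270,240:390,::-1],(500,300),interpolation=cv2.INTER_CUBIC)
cv2.imwrite('pics/t5.png',cv2.vconcat([a,b]))"
```

```text
t 15.15 loader mm [-116.6 -263.4  197.8] 
tool axes rows(loader) [[-1.0, 0.001, -0.0], [0.001, 1.0, 0.0], [0.0, 0.0, -1.0]] F [0.41 0.65 1.34] w 3.151806473600844e-05
```

View pics/t5.png

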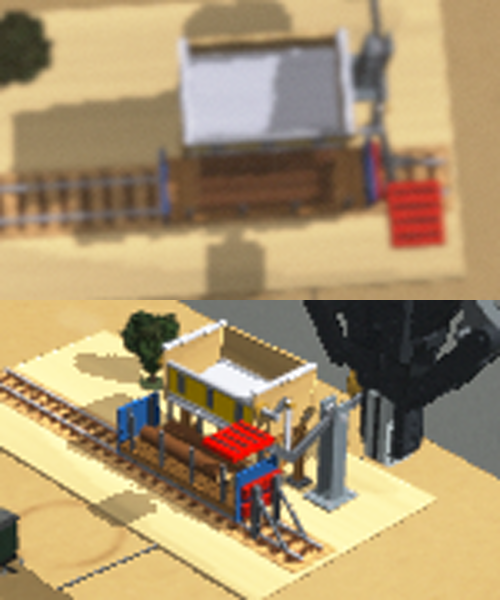

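The flap is closed, the logs are in the wagon at the stop, and the arm is clear.

```bash
python3 -c "
from plant import *
print(finish_job())"
```

```text
the job is handed in; nothing more can be done
None
```

I handed the job in at about 15 s of the 51 s allowed: the wagon stands against the buffer stop with all three logs in it, the flap was eased shut, and the arm is clear; no verdict came back.

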